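# Load the sample feeder of a milk analyser and cull the odd jars

### The arm

A 6-joint arm with a two-finger parallel gripper is mounted at the origin on the work surface. World frame = base frame: x ahead of the robot, y to its left, z up, the work surface at z = 0. Lengths are in m, angles in degrees, forces in N, time in s.
With the tool pointing down it reaches from about 0.375 to 0.9 m from the base axis. Payload 3.1 kg.
Tool frame: the origin (TCP) lies on the centre line of the jaws, within the pads' length; the fingertips stand 25 mm ahead of it and the grasp point (between the pads) lies 6 mm ahead of it; z points along the fingers, y is the line along which they close (so a half turn about z gives the same grasp; the last joint's range is limited). The gripper opens to 87 mm and grips with 3 to 60 N. Pads are 19 mm wide; open, the fingers measure 117 mm over their backs; the gripper's body (75 mm by 190 mm) begins 51 mm behind the grasp point.
Start: joints at [55.434, 30.224, 82.088, -0, 67.689, -10.227], TCP at [0.258, 0.569, 0.248] pointing down, gripper open.
Joint ranges: [-176.69, 176.69], [-43.24, 126.21], [12.49, 139.97], [-82, 262], [0, 151.66], [-163.58, 163.58]. Speed limits (degrees/s): [159.86, 159.86, 180, 180, 180, 180].

### API

Orientations are given as a 3x3 rotation matrix whose columns are the frame's x, y, z axes.
In Python, from rig import bot, cams, models gives the robot as it stands. The module is installed in compiled form; this text tells all that it offers.
- The arm moves only by the shell command python3 -m handwheel 'ROWS' [OPENING]. ROWS is JSON, a list of rows, each a list of 6 numbers: the shift along the world's x, y, z each as a share of 1 m, from -1 to 1, then the turn, a rotation vector about the world's x, y, z each as a share of 2 rad, from -1 to 1. In form: [[dx, dy, dz, wx, wy, wz], ...]. A call has exactly 8 rows; each row is the pose to reach, as a shift and turn from the pose commanded when the call began; what a row does not reach only later rows make up. A row lasts 1/12 s, in which the tool goes at most 41.7 mm and 7.16 degrees, less where a joint would pass 70% of its speed; a pose out of reach is approached as far as the arm can. A call with a number of a shift or a turn outside -1 to 1 is refused whole. A call with a gripper value outside its range is refused whole. OPENING is the opening, from -1 (shut) to 1 (fully open), so that 0 is half open, set as the call begins (- or left out, the last holds). The fingers move at their own pace and stop on an object; the grip force is fixed at half the most. Time passes only in rows, so rows that repeat a pose let the fingers close, or fill a call up. It gives the time, the measured TCP pose, the force, the opening and the grip force at its end, in the units of the state.
- bot.read_state(): the state, without advancing time (a new reading comes with each control period).
- cams.capture(name): name is "scene" or "top"; returns (picture, depth): 400x640x3 uint8, blue, green, red; 400x640 float32, m along the optical axis (not along the pixel's ray), 0 where there is no reading.
- cams.calibration(name): a dict with "mtx" (3x3 intrinsics, pixels), "R" (3x3) and "t" (3): a world point X has camera coordinates R X + t. Camera axes: x right, y down, z forward; pixel columns grow to the right and rows downward; lengths in m; the calibration is good to about 2 mm. A picture is of the moment at which its call begins. calibration takes no time and is no camera call.
- bot.hand_in(): hands the job in; it is judged then, once.
Trained networks look in the newest picture that a camera, given by its name, has taken for a name from the list of things; names that differ only in an ending like _2 or _b are one class to them, and where a whole thing is asked for, a point or a joint stands for the part that bears it (a point fixed in the world has none). Each returns a list of dicts, best first, with "conf" (0 to 1); they miss things now and then, are a little off and sometimes report something else, mostly with a low value. They report only what shows in the picture. A call takes as long as a camera call. They do not tell look-alikes from the thing itself.
- models.spot_in(query, camera): "position" ([column, row] in pixels, amid what is visible of it).
- models.tip_of(query, camera): "position" ([column, row] in pixels: a listed point, or the origin of a listed thing).
The state is a dict: "time_s": time; "joint_positions": joint angles; "qvel": joint speeds; "tau": joint torques, N m; "position": TCP position; "tcp_rot": TCP orientation; "force": force on the tool from outside, world axes, zero at the start; "moment": the same for the moment, N m; "opening": opening from 0.0 (shut) to 1.0 (fully open); "grasp_force": force on a finger pad.
Only numpy, scipy, OpenCV 4.12 (cv2) and the standard library are available. Lean on these libraries where they do the work, as an engineer would, in place of code of your own. Each camera call takes 0.05 s, during which the arm holds its last target. There are 200 camera calls.

### The job

Pull the feeder's sprung follower back by its red post and hook the post behind the yellow catch, then stand every standard sample jar from the blue mat upright in the feed lane in front of the follower. Once they are all in, unhook the post and let the follower close so that it presses the row against the gate. The jars that are too short or too wide do not belong in the feeder: put them in the red reject tray, and leave everything else on the bench alone.

Things in the scene. Friction and masses are not known exactly. Their poses are not given: they have to be found in the camera images.
- feeder: jar feed track, fixed: straight open-topped lane between aluminium walls. Origin on the bench under the lane's middle line, at the inner face of the blue gate closing one end; +y runs along the lane away from the gate, x across, z up. Slippery lane floor 6 mm above the bench, 52 mm wide, 8 mm walls with tops 36 mm high, gate 60 mm high, end plate at y = 302 mm, 46 mm high
- catch_face (a point): middle of the face of the yellow catch that holds the post (it looks to the feeder's +y): 244 mm from the gate, 68 mm above the bench. The catch is a bar over the lane's -x side, feeder x -60 to -13 mm, y 229 to 244 mm, z 62 to 74 mm, on a leg outside the wall; axes as the feeder's
- follower (a joint): distance in m from the gate to the front face of the black follower (0 closed, 0.240 fully drawn back, along the feeder's +y). A spring pushes it to the gate: 2.5 N at 0, 6.7 N at 0.23; damped (25 N s/m), so it closes slowly when let go. The follower is 48 mm wide, 44 mm thick along y, its top 58 mm above the bench
- puller (a joint): sideways travel in m of the red post on the follower: 0 = over the lane's middle, 0.030 = fully to the feeder's -x. It stays where put (1 N friction). With the follower drawn to 0.222 or more and the post shifted over 0.018, the catch holds the follower back. To release: draw back some mm, shift the post to 0, let it travel to the gate
- follower_face (a point): point on the middle of the follower's front face, the side that presses on the jars, 16.5 mm above the bench; axes as the feeder's
- puller_grip (a point): grip point on the red pull post, an upright round post 16 mm across from 60 to 142 mm above the bench; this point is on its axis 120 mm above the bench, 30 mm behind the follower's front face; axes as the feeder's
- reject_tray: loose red open tray for rejects, 190 mm (its x) by 130 mm (its y), walls 28 mm high and 5 mm thick, floor 5 mm thick; origin at the centre of its underside
- mat: flat blue mat, 330 by 330 mm, 4 mm thick, fixed to the bench, on which the jars start; origin at the centre of its underside
- jar1: standard sample jar: upright cylinder, bottom-heavy, cream below and white above, 46 mm across, 84 mm tall, about 0.12 kg; origin at the centre of its underside, z up its axis. Three or four of jar1 to jar4 are present, standing on the blue mat among the odd ones
- jar2: standard sample jar: upright cylinder, bottom-heavy, cream below and white above, 46 mm across, 84 mm tall, about 0.12 kg; origin at the centre of its underside, z up its axis. Three or four of jar1 to jar4 are present, standing on the blue mat among the odd ones
- jar3: standard sample jar: upright cylinder, bottom-heavy, cream below and white above, 46 mm across, 84 mm tall, about 0.12 kg; origin at the centre of its underside, z up its axis. Three or four of jar1 to jar4 are present, standing on the blue mat among the odd ones
- jar4: standard sample jar: upright cylinder, bottom-heavy, cream below and white above, 46 mm across, 84 mm tall, about 0.12 kg; origin at the centre of its underside, z up its axis. Three or four of jar1 to jar4 are present, standing on the blue mat among the odd ones
- odd_short1: odd jar, too short: looks like the standard jar, 46 mm across but only 54 mm tall; origin at the centre of its underside, z up its axis. One or two of the three odd jars are present
- odd_short2: odd jar, too short: looks like the standard jar, 46 mm across but only 54 mm tall; origin at the centre of its underside, z up its axis. One or two of the three odd jars are present
- odd_wide: odd jar, too wide: looks like the standard jar, 84 mm tall but 58 mm across, so it does not fit the lane; origin at the centre of its underside, z up its axis. One or two of the three odd jars are present
- wash_bottle: bystander, to be left where it is: green wash bottle with a blue cap, 60 mm across, 150 mm tall; origin at the centre of its underside
- tip_box: bystander, to be left where it is: pipette tip box with a green lid, 90 by 120 by 60 mm; origin at the centre of its underside
- amber_jar: bystander, to be left where it is: amber screw-top jar, 48 mm across, 85 mm tall; origin at the centre of its underside
- brush: bystander, to be left where it is: flat brush with a wooden handle, about 200 mm long, lying on the bench; origin at the centre of its underside
- timer: bystander, to be left where it is: white bench timer, 70 by 60 by 20 mm; origin at the centre of its underside
- beaker: bystander, to be left where it is: glass beaker, 70 mm across, 90 mm tall; origin at the centre of its underside
Mind the look-alikes: they are no part of the job. Of the things like the reject_tray, leave any that is pink or purple; of the rest the larger one is meant.

How it is judged (in metres and radians):
On the way, in this order (a step that is already met when the one before it is completed fails the run):
1. the follower is drawn back and held by the catch (value of joint follower above 0.205 m and value of joint puller above 0.018 m), for 0.3 s.
2. every standard jar stands in the lane in front of the follower, which is still held back (all of step 1 and x of jar1 in the frame of feeder between -0.006 and 0.006 m and y of jar1 in the frame of feeder between 0.015 and 0.215 m and z of jar1 in the frame of feeder between 0.002 and 0.012 m and angle between each of jar1, jar2, jar3, jar4's own z axis and vertical below 0.12 rad and x of jar2 in the frame of feeder between -0.006 and 0.006 m and y of jar2 in the frame of feeder between 0.015 and 0.215 m and z of jar2 in the frame of feeder between 0.002 and 0.012 m and x of jar3 in the frame of feeder between -0.006 and 0.006 m and y of jar3 in the frame of feeder between 0.015 and 0.215 m and z of jar3 in the frame of feeder between 0.002 and 0.012 m and x of jar4 in the frame of feeder between -0.006 and 0.006 m and y of jar4 in the frame of feeder between 0.015 and 0.215 m and z of jar4 in the frame of feeder between 0.002 and 0.012 m), for 0.3 s.
3. the post is unhooked and the follower has closed on the row of jars (value of joint follower below 0.192 m and value of joint puller below 0.01 m and y of any of jar1, jar2, jar3, jar4 in the frame of follower_face above -0.028 m), for 0.3 s.
At the end, for the whole second after the job is handed in: Every standard jar present stands upright (within 0.12 rad) on the lane floor, in the lane; the post is unhooked (puller below 10 mm) and the follower touches the last jar, within 192 mm of the gate; every odd jar present is inside the reject tray; everything is at rest (all of step 3 and x of jar1 in the frame of feeder between -0.006 and 0.006 m and y of jar1 in the frame of feeder between 0.015 and 0.215 m and z of jar1 in the frame of feeder between 0.002 and 0.012 m and angle between each of jar1, jar2, jar3, jar4's own z axis and vertical below 0.12 rad and x of jar2 in the frame of feeder between -0.006 and 0.006 m and y of jar2 in the frame of feeder between 0.015 and 0.215 m and z of jar2 in the frame of feeder between 0.002 and 0.012 m and x of jar3 in the frame of feeder between -0.006 and 0.006 m and y of jar3 in the frame of feeder between 0.015 and 0.215 m and z of jar3 in the frame of feeder between 0.002 and 0.012 m and x of jar4 in the frame of feeder between -0.006 and 0.006 m and y of jar4 in the frame of feeder between 0.015 and 0.215 m and z of jar4 in the frame of feeder between 0.002 and 0.012 m and x of odd_short1 in the frame of reject_tray between -0.09 and 0.09 m and y of odd_short1 in the frame of reject_tray between -0.06 and 0.06 m and z of odd_short1 in the frame of reject_tray between -0.002 and 0.045 m and x of odd_short2 in the frame of reject_tray between -0.09 and 0.09 m and y of odd_short2 in the frame of reject_tray between -0.06 and 0.06 m and z of odd_short2 in the frame of reject_tray between -0.002 and 0.045 m and x of odd_wide in the frame of reject_tray between -0.09 and 0.09 m and y of odd_wide in the frame of reject_tray between -0.06 and 0.06 m and z of odd_wide in the frame of reject_tray between -0.002 and 0.045 m and linear speed of each of jar1, jar2, jar3, jar4, odd_short1, odd_short2, odd_wide below 0.02 m/s and velocity of joint follower between -0.01 and 0.01 m/s).
It fails at once if a bystander was moved more than 40 mm (distance of any of wash_bottle, tip_box, amber_jar, brush, timer, beaker from where it was at the start of the episode above 0.04 m).
Of jar1, jar2, jar3, jar4 only 3 to 4 are there at a start; the rules pass over those that are not, and their reading is None.
Of odd_short1, odd_short2, odd_wide only 1 to 2 are there at a start; the rules pass over those that are not, and their reading is None.
At some moment in a run one of jar1, jar2, jar3, jar4, odd_short1, odd_short2, odd_wide may be knocked a few centimetres aside while the robot is not near it.
It also fails if it takes over 210 s, if anything falls off the work surface, if the arm or the gripper's body presses on something with over 40 N, if the wrist force passes 120 N, or if a joint passes its speed limit or range.

## Working session

There is one attempt and no reset: what is moved stays moved. The work goes in short steps, Python scripts to look and compute and a shell command to move; the robot and the scene stay as the last step left them, time stands still between calls to the robot, and variables do not carry over. Pictures are saved under pics/ and viewed, at most 14 in all, crops included, and the job is handed in when it is done.

```bash
mkdir -p pics; cat > h.py <<'E'
import numpy as np, cv2
from rig import bot, cams, models
def cap(n):
    im,d=cams.capture(n); return im,d
def world(n,px,d=None,z=None):
    c=cams.calibration(n); K,R,t=map(np.array,(c["mtx"],c["R"],c["t"])); t=t.ravel()
    r=np.linalg.solve(K,[px[0],px[1],1.0])
    if z is None: return R.T@(r*d-t)
    o=-R.T@t; v=R.T@r; return o+v*(z-o[2])/v[2]
def cloud(n,d):
    c=cams.calibration(n); K,R,t=map(np.array,(c["mtx"],c["R"],c["t"])); t=t.ravel()
    v,u=np.mgrid[:400,:640]; P=np.stack([u,v,np.ones_like(u)],-1)@np.linalg.inv(K).T*d[...,None]
    return (P-t)@R
E
python3 - <<'E'
from h import *
for n in("top","scene"):
    im,d=cap(n); cv2.imwrite(f"pics/{n}0.png",im); np.save(f"{n}0.npy",d)
    for q in("jar1","odd_short1","odd_wide","reject_tray","puller_grip","catch_face","feeder","mat","follower_face"):
        print(n,q,[(np.round(r["position"]).tolist(),round(r["conf"],2)) for r in models.tip_of(q,n)][:7])
s=bot.read_state();print(s)
E
```

```text
top jar1 [([242.0, 165.0], 0.74), ([266.0, 182.0], 0.55), ([213.0, 189.0], 0.51)]
top odd_short1 [([266.0, 211.0], 0.6), ([238.0, 187.0], 0.52)]
top odd_wide [([270.0, 214.0], 0.53)]
top reject_tray [([445.0, 251.0], 0.73), ([357.0, 120.0], 0.73), ([382.0, 246.0], 0.66), ([310.0, 193.0], 0.57), ([232.0, 281.0], 0.56)]
top puller_grip [([437.0, 185.0], 0.51)]
top catch_face [([367.0, 191.0], 0.76)]
top feeder [([436.0, 192.0], 0.78)]
top mat [([237.0, 186.0], 0.55), ([308.0, 196.0], 0.42)]
top follower_face [([438.0, 190.0], 0.49)]
scene jar1 [([396.0, 287.0], 0.69), ([377.0, 252.0], 0.69), ([199.0, 237.0], 0.24)]
scene odd_short1 [([385.0, 226.0], 0.75)]
scene odd_wide []
scene reject_tray [([445.0, 191.0], 0.98), ([332.0, 227.0], 0.96), ([291.0, 165.0], 0.95), ([246.0, 142.0], 0.76)]
scene puller_grip [([214.0, 161.0], 0.55), ([196.0, 236.0], 0.29)]
scene catch_face [([276.0, 187.0], 0.73), ([278.0, 292.0], 0.54)]
scene feeder [([214.0, 182.0], 0.95)]
scene mat [([402.0, 262.0], 0.56)]
scene follower_face [([213.0, 177.0], 0.69), ([275.0, 291.0], 0.16)]
{'time_s': 1.0, 'joint_positions': array([ 5.54328355e+01,  3.02212485e+01,  8.20870042e+01, -1.27736376e-03,
        6.76902533e+01, -1.02271179e+01]), 'qvel': array([ 0.03775304,  0.03176867, -0.00489964,  0.00458654,  0.00959665,
        0.01504435]), 'tau': array([ 6.77351691e-04, -4.40011168e+01, -1.76990926e+01,  6.35431521e-02,
        5.03961055e-02, -3.77651872e-06]), 'position': array([0.25755897, 0.5694398 , 0.24757649]), 'tcp_rot': array([[-9.11118916e-01,  4.12143568e-01,  3.17782879e-05],
       [ 4.12143568e-01,  9.11118916e-01,  9.76930140e-06],
       [-2.49274445e-05,  2.19982123e-05, -9.99999999e-01]]), 'force': array([ 0.10365142,  0.13491524, -0.12042236]), 'moment': array([ 0.03665843, -0.06770329, -0.01554323]), 'grasp_force': 0.0, 'opening': 0.9958239406104686}
```

View pics/top0.png

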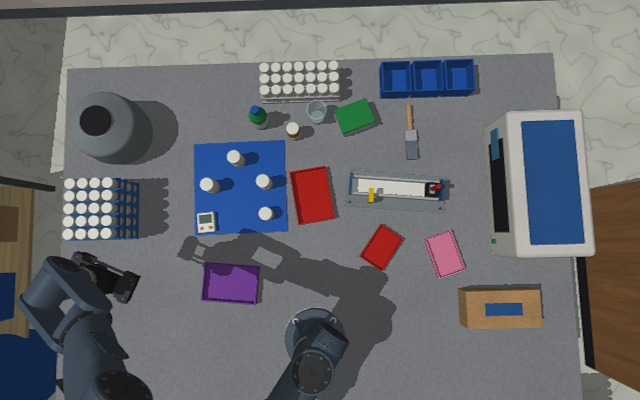

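View pics/scene0.png

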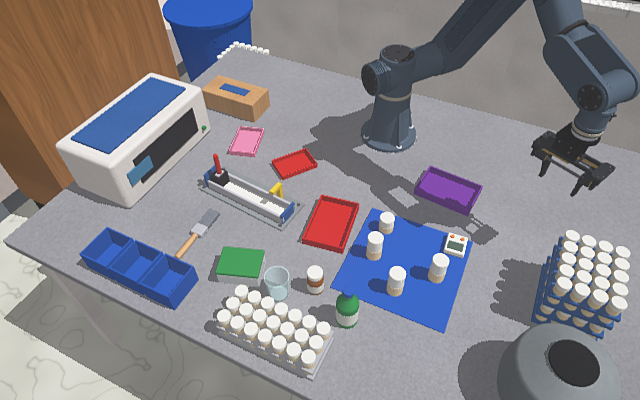

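Both pictures agree on the layout.
- **Mat:** four white jars, in the top picture at (235,158), (208,185), (264,182) and (265,213). The last looks short.
- **Feeder:** at (350–448, 175–205). The red post is at the right, so the gate is at the right. The yellow catch is at (371,195).
- **Tray candidates:** red large (313,195), red small (382,247), pink (445,253), purple (232,283). The larger red one at (313,195) fits the description.

Next I'll measure from depth.

```bash
python3 - <<'E'
from h import *
from scipy import ndimage
rec={}
for n in("top","scene"):
    im=cv2.imread(f"pics/{n}0.png"); d=np.load(f"{n}0.npy"); P=cloud(n,d); hsv=cv2.cvtColor(im,cv2.COLOR_BGR2HSV)
    H,S,V=[hsv[...,i] for i in range(3)]
    ok=(d>0)&(P[...,0]>0.1)&(P[...,0]<.95)&(abs(P[...,1])<.6)
    red=ok&((H<6)|(H>174))&(S>170)&(P[...,2]<.2)
    blue=ok&(H>105)&(H<125)&(S>150)&(P[...,2]<.1)
    yel=ok&(H>20)&(H<35)&(S>150)
    blk=ok&(V<60)&(P[...,2]>.05)&(P[...,2]<.065)
    wh=ok&(S<70)&(V>170)&(P[...,2]>.035)&(P[...,2]<.1)
    for nm,m in(("red",red),("blue",blue),("yel",yel),("wh",wh),("blk",blk)):
        l,k=ndimage.label(m)
        for i in range(1,k+1):
            q=P[l==i]
            if len(q)<15: continue
            v,u=np.nonzero(l==i)
            r=cv2.minAreaRect((q[:,:2]*1000).astype(np.float32))
            print(n,nm,len(q),"px",int(u.mean()),int(v.mean()),"med",np.median(q,0).round(3),"zmax",np.percentile(q[:,2],97).round(3),"rect",np.round(r[0]),np.round(r[1]),round(r[2],1))
c=cams.calibration("top");print(-np.array(c["R"]).T@np.array(c["t"]).ravel())
c=cams.calibration("scene");print(-np.array(c["R"]).T@np.array(c["t"]).ravel())
E
```

```text
top red 1915 px 311 194 med [ 0.499 -0.003  0.005] zmax 0.029 rect [498.  -4.] [187. 128.] 8.3
top red 41 px 436 186 med [ 0.502 -0.41   0.136] zmax 0.144 rect [ 504. -428.] [14. 46.] 5.6
top red 1041 px 380 247 med [ 0.308 -0.241  0.004] zmax 0.021 rect [ 310. -240.] [ 93. 138.] 54.3
top blue 2689 px 427 81 med [ 0.896 -0.432  0.012] zmax 0.072 rect [ 896. -419.] [108. 321.] 0.0
top blue 6946 px 241 186 med [0.535 0.245 0.004] zmax 0.01 rect [536. 254.] [329. 329.] 1.0
top blue 30 px 350 183 med [ 0.533 -0.139  0.046] zmax 0.051 rect [ 531. -140.] [ 4. 67.] 88.1
top blue 74 px 441 190 med [ 0.493 -0.449  0.057] zmax 0.063 rect [ 500. -451.] [ 8. 65.] 83.9
top blue 68 px 491 306 med [ 0.11  -0.58   0.082] zmax 0.086 rect [ 110. -581.] [37. 17.] 89.4
top yel 65 px 370 195 med [ 0.483 -0.204  0.074] zmax 0.08 rect [ 486. -207.] [18. 47.] 78.0
top wh 55 px 332 65 med [ 0.938 -0.09   0.089] zmax 0.094 rect [938. -91.] [28. 23.] 89.0
top wh 55 px 298 66 med [0.939 0.03  0.089] zmax 0.094 rect [937.  30.] [26. 28.] 1.1
top wh 52 px 309 66 med [ 0.939 -0.011  0.088] zmax 0.093 rect [938. -1
[... 3859 characters left out ...]
x 376 240 med [0.551 0.168 0.088] zmax 0.093 rect [546. 162.] [46. 43.] 35.2
scene wh 248 px 440 262 med [0.545 0.356 0.088] zmax 0.092 rect [539. 351.] [48. 42.] 17.0
scene wh 433 px 275 280 med [ 0.782 -0.033  0.072] zmax 0.093 rect [784. -27.] [71. 67.] 44.1
scene wh 202 px 314 272 med [0.726 0.059 0.085] zmax 0.089 rect [723.  57.] [44. 41.] 27.5
scene wh 259 px 397 275 med [0.636 0.265 0.088] zmax 0.092 rect [631. 259.] [46. 42.] 58.2
scene wh 3579 px 277 323 med [0.9   0.041 0.088] zmax 0.092 rect [894.  32.] [277. 112.] 90.0
scene wh 69 px 353 317 med [0.787 0.2   0.054] zmax 0.071 rect [782. 200.] [ 8. 36.] 62.9
[ 0.35579295 -0.04281199  1.42280224]
[1.32003035 0.38698461 1.13432959]
```

```bash
python3 - <<'E'
import cv2,numpy as np
a=cv2.imread("pics/scene0.png");b=cv2.imread("pics/top0.png")
x=cv2.resize(a[140:300,190:470],(800,457));y=cv2.resize(b[140:225,340:460],None,fx=1.6,fy=1.6)
y=cv2.resize(b[145:225,190:460],(800,237))[:140]
cv2.imwrite("pics/crop1.png",np.vstack([x,y]))
E
```

```text
(no output)
```

View pics/crop1.png

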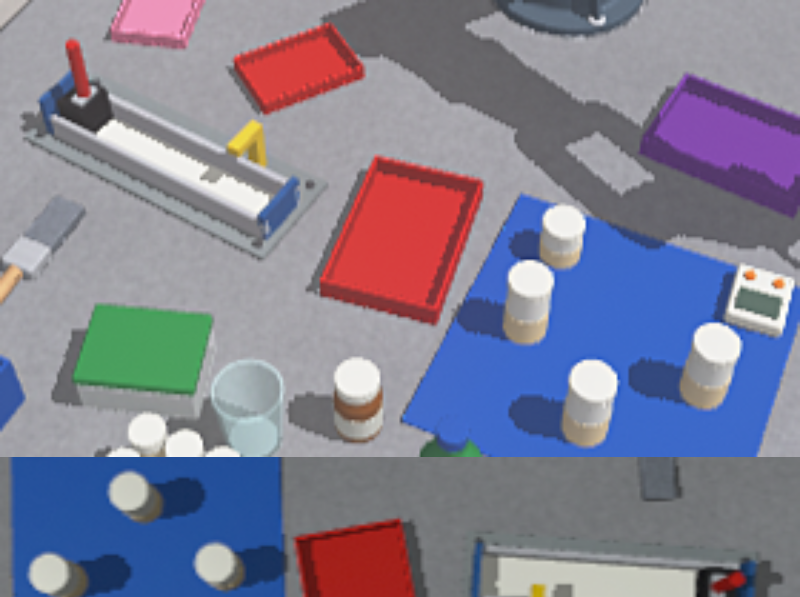

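Measurements:
- **Standard jars:** (631,258), (546,161) and (538,351) mm, tops near 88 mm.
- **Short jar:** (437,159), top near 58 mm.
- **Large red tray:** centre (498,-3), 187×128 mm, yaw 8.3°. This confirms it as the target over the 93×138 one.
- **Feeder:** origin about (500.4,-447), yaw about -5.6°, with +y = (0.098,0.995).
- **Post:** about (503.5,-417).

I'll go to the post with the jaws closing along feeder x.

```bash
python3 -m handwheel '[[0.24,-0.27,0.03,0,0,-0.622],[0.24,-0.27,0.03,0,0,-0.622],[0.24,-0.27,0.03,0,0,-0.622],[0.24,-0.27,0.03,0,0,-0.622],[0.24,-0.27,0.03,0,0,-0.622],[0.24,-0.27,0.03,0,0,-0.622],[0.24,-0.27,0.03,0,0,-0.622],[0.24,-0.27,0.03,0,0,-0.622]]' 1
python3 - <<'E'
from h import *
s=bot.read_state();print(s["position"].round(4),s["tcp_rot"].round(3).tolist(),s["joint_positions"].round(1))
E
```

```text
time_s: 1.67
position: [0.4793, 0.3195, 0.2755]
tcp_rot: [[-0.139, 0.99, 0.0], [0.99, 0.139, 0.0], [0.0, 0.0, -1.0]]
force: [1.1, 0.4, -0.9]
opening: 0.998
grasp_force: 0.0
[0.4793 0.3195 0.2755] [[-0.139, 0.99, 0.0], [0.99, 0.139, 0.0], [0.0, 0.0, -1.0]] [22.6 24.6 87.4  0.  67.9 14.6]
```

```bash
python3 -m handwheel '[[0.024,-0.73,0,0,0,-0.12],[0.024,-0.73,0,0,0,-0.12],[0.024,-0.73,0,0,0,-0.12],[0.024,-0.73,0,0,0,-0.12],[0.024,-0.73,0,0,0,-0.12],[0.024,-0.73,0,0,0,-0.12],[0.024,-0.73,0,0,0,-0.12],[0.024,-0.73,0,0,0,-0.12]]' 1
python3 -m handwheel '[[0.014,-0.4,0,0,0,0],[0.014,-0.4,0,0,0,0],[0.014,-0.4,0,0,0,0],[0.014,-0.4,0,0,0,0],[0.014,-0.4,0,0,0,0],[0.014,-0.4,0,0,0,0],[0.014,-0.4,0,0,0,0],[0.014,-0.4,0,0,0,0]]'
```

```text
time_s: 2.33
position: [0.489, -0.014, 0.2754]
tcp_rot: [[0.094, 0.996, 0.001], [0.996, -0.094, -0.0], [-0.0, 0.001, -1.0]]
force: [0.7, -1.1, -0.2]
opening: 1.0
grasp_force: 0.0
time_s: 3.0
position: [0.5005, -0.3473, 0.2753]
tcp_rot: [[0.094, 0.996, 0.0], [0.996, -0.094, -0.0], [-0.0, 0.0, -1.0]]
force: [0.8, 0.5, -1.0]
opening: 1.003
grasp_force: 0.0
```

```bash
python3 -m handwheel '[[0.003,-0.035,0,0,0,0],[0.003,-0.07,0,0,0,0],[0.003,-0.07,-0.03,0,0,0],[0.003,-0.07,-0.07,0,0,0],[0.003,-0.07,-0.1,0,0,0],[0.003,-0.07,-0.13,0,0,0],[0.003,-0.07,-0.149,0,0,0],[0.003,-0.07,-0.149,0,0,0]]' 0
python3 -m handwheel '[[0,0,0,0,0,0],[0,0,0,0,0,0],[0,0,0,0,0,0],[0,0,0,0,0,0],[0,0,0,0,0,0],[0,0,0,0,0,0],[0,0,0,0,0,0],[0,0,0,0,0,0]]' -1
python3 - <<'E'
from h import *
im,d=cap("scene"); cv2.imwrite("pics/s1.png",cv2.resize(im[60:260,130:410],None,fx=2.8,fy=2.8))
print(bot.read_state()["position"])
E
```

```text
time_s: 3.67
position: [0.5015, -0.4127, 0.121]
tcp_rot: [[0.094, 0.996, -0.007], [0.996, -0.094, 0.008], [0.007, -0.007, -1.0]]
force: [-0.3, 0.5, -0.3]
opening: 0.529
grasp_force: 0.0
time_s: 4.33
position: [0.5028, -0.4156, 0.1278]
tcp_rot: [[0.093, 0.996, -0.002], [0.996, -0.093, -0.001], [-0.001, -0.002, -1.0]]
force: [-3.8, 0.4, 4.8]
opening: 0.176
grasp_force: 30.0
[ 0.50283783 -0.41552294  0.12780187]
```

View pics/s1.png

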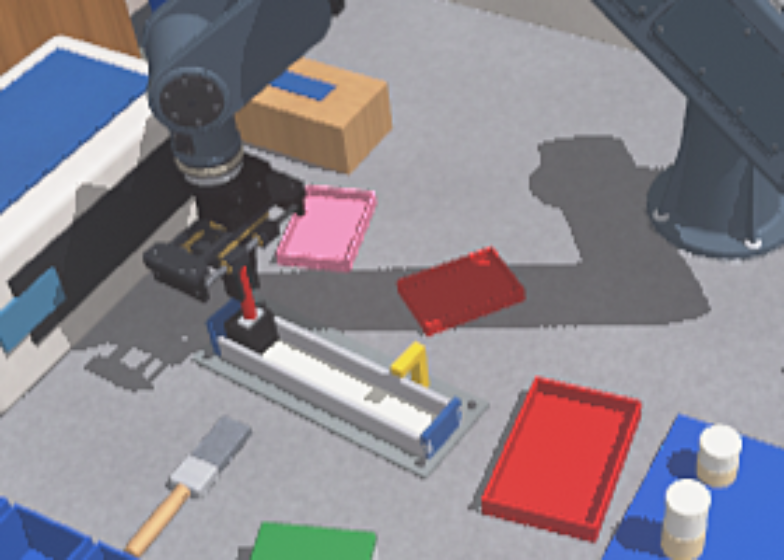

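The post sits between the pads (opening 0.176 ≈ 16 mm). I'll draw it back along feeder +y.

```bash
python3 -m handwheel '[[0.0014,0.0145,0,0,0,0],[0.0028,0.029,0,0,0,0],[0.0042,0.0435,0,0,0,0],[0.0057,0.058,0,0,0,0],[0.0071,0.0725,0,0,0,0],[0.0085,0.087,0,0,0,0],[0.01,0.1015,0,0,0,0],[0.0114,0.116,0,0,0,0]]'
python3 -m handwheel '[[0.0014,0.0145,0,0,0,0],[0.0028,0.029,0,0,0,0],[0.0042,0.0435,0,0,0,0],[0.0057,0.058,0,0,0,0],[0.0071,0.0725,0,0,0,0],[0.0085,0.087,0,0,0,0],[0.01,0.1015,0,0,0,0],[0.0114,0.116,0,0,0,0]]'
```

```text
time_s: 5.05
position: [0.5144, -0.3023, 0.1277]
tcp_rot: [[0.092, 0.996, -0.001], [0.996, -0.092, -0.007], [-0.007, -0.0, -1.0]]
force: [-6.0, -8.3, 1.7]
opening: 0.176
grasp_force: 30.0
time_s: 5.72
position: [0.5262, -0.1864, 0.1277]
tcp_rot: [[0.092, 0.996, -0.0], [0.996, -0.092, -0.007], [-0.007, 0.0, -1.0]]
force: [-5.2, -10.7, 2.4]
opening: 0.172
grasp_force: 30.0
```

```bash
python3 -m handwheel '[[-0.005,0.003,0,0,0,0],[-0.01,0.0035,0,0,0,0],[-0.015,0.004,0,0,0,0],[-0.02,0.0045,0,0,0,0],[-0.027,0.005,0,0,0,0],[-0.027,0.005,0,0,0,0],[-0.027,0.005,0,0,0,0],[-0.027,0.005,0,0,0,0]]'
python3 - <<'E'
from h import *
im,d=cap("scene"); cv2.imwrite("pics/s2.png",cv2.resize(im[100:260,180:380],None,fx=3,fy=3))
E
```

```text
time_s: 6.38
position: [0.5008, -0.1809, 0.1277]
tcp_rot: [[0.093, 0.996, 0.003], [0.996, -0.093, -0.006], [-0.005, 0.004, -1.0]]
force: [-1.0, -6.5, 2.5]
opening: 0.168
grasp_force: 30.0
```

View pics/s2.png

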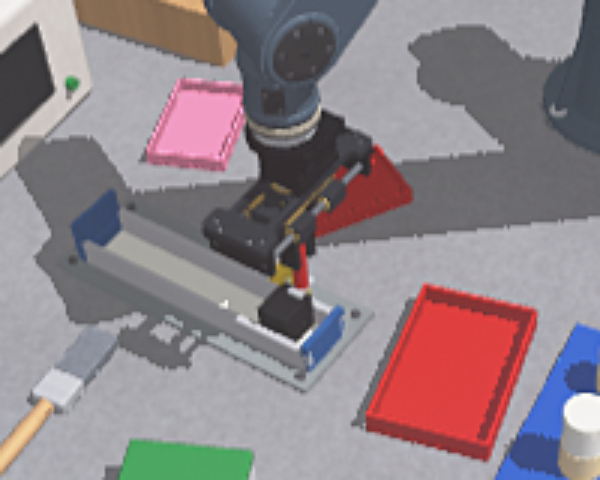

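The follower is drawn back against the end plate side, with the post behind the yellow catch. I'll let go, rise and check.

```bash
python3 -m handwheel '[[0,0,0,0,0,0],[0,0,0,0,0,0],[0,0,0,0,0,0],[0,0,0,0,0,0],[0,0,0.03,0,0,0],[0,0,0.06,0,0,0],[0,0,0.09,0,0,0],[0,0,0.12,0,0,0]]' 0
python3 -m handwheel '[[0,0.04,0,0,0,0],[0,0.08,0,0,0,0],[0,0.12,0,0,0,0],[0,0.16,0,0,0,0],[0,0.2,0,0,0,0],[0,0.24,0,0,0,0],[0,0.28,0,0,0,0],[0,0.28,0,0,0,0]]' 1
python3 - <<'E'
from h import *
from scipy import ndimage
im,d=cap("top"); cv2.imwrite("pics/t3.png",im)
P=cloud("top",d);hsv=cv2.cvtColor(im,cv2.COLOR_BGR2HSV);H,S,V=cv2.split(hsv)
m=((H<6)|(H>174))&(S>150)&(P[...,2]>.08)&(P[...,2]<.15)
print("post",np.median(P[m],0),m.sum())
cv2.imwrite("pics/t3c.png",cv2.resize(im[120:240,190:460],(800,356)))
for q in ("jar1",):
  print([(np.round(r["position"]).tolist(),round(r["conf"],2)) for r in models.tip_of(q,"top")])
wh=(S<70)&(V>150)&(P[...,2]>.035)&(P[...,2]<.1)&(P[...,1]>0.08)&(P[...,1]<.45)&(P[...,0]<.72)&(P[...,0]>.35)
l,k=ndimage.label(wh)
for i in range(1,k+1):
  q=P[l==i]
  if len(q)>30: print(len(q),q.min(0).round(3),q.max(0).round(3),((q.min(0)+q.max(0))/2).round(3))
print(bot.read_state()["position"])
E
```

```text
time_s: 7.1
position: [0.4993, -0.1775, 0.2471]
tcp_rot: [[0.094, 0.996, -0.001], [0.996, -0.094, 0.001], [0.001, -0.001, -1.0]]
force: [-0.1, -0.2, -0.0]
opening: 0.495
grasp_force: 0.0
time_s: 7.77
position: [0.4982, 0.1086, 0.2461]
tcp_rot: [[0.087, 0.996, -0.001], [0.996, -0.087, 0.003], [0.003, -0.001, -1.0]]
force: [0.4, -0.7, -0.6]
opening: 0.969
grasp_force: 0.0
post [ 0.49736051 -0.18864758  0.13902701] 23
[([214.0, 188.0], 0.61), ([242.0, 163.0], 0.56)]
71 [0.618 0.237 0.082] [0.653 0.279 0.094] [0.636 0.258 0.088]
139 [0.518 0.329 0.081] [0.559 0.372 0.095] [0.538 0.351 0.088]
[0.49899172 0.10369803 0.24602178]
```

View pics/t3c.png

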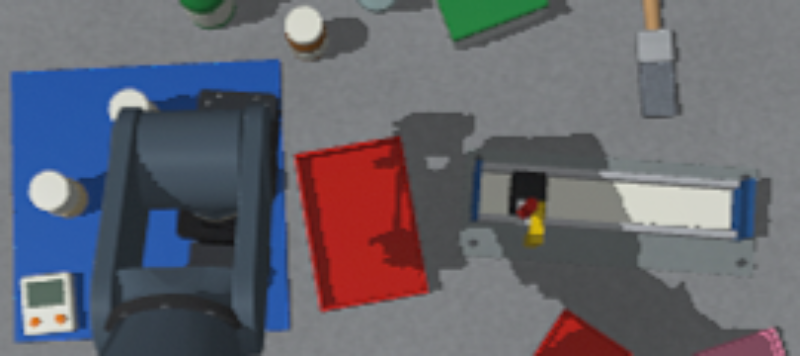

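The follower is held, with the black block at crop (527,190) and the post at (527,208) behind the yellow catch. Next is the jar at (546,161).

```bash
python3 -m handwheel '[[0.025,0.03,0,0,0,0],[0.047,0.057,0,0,0,0],[0.047,0.057,-0.035,0,0,0],[0.047,0.057,-0.07,0,0,0],[0.047,0.057,-0.105,0,0,0],[0.047,0.057,-0.14,0,0,0],[0.047,0.057,-0.16,0,0,0],[0.047,0.057,-0.171,0,0,0]]' 1
python3 -m handwheel '[[0,0,0,0,0,0],[0,0,0,0,0,0],[0,0,0,0,0,0],[0,0,0,0,0,0],[0,0,0,0,0,0],[0,0,0,0,0,0],[0,0,0,0,0,0],[0,0,0,0,0,0]]' -1
```

```text
time_s: 8.53
position: [0.545, 0.1569, 0.0719]
tcp_rot: [[0.096, 0.995, -0.006], [0.995, -0.096, -0.001], [-0.001, -0.006, -1.0]]
force: [-0.9, -0.3, 0.6]
opening: 1.001
grasp_force: 0.0
time_s: 9.2
position: [0.5464, 0.159, 0.0758]
tcp_rot: [[0.094, 0.996, -0.0], [0.996, -0.094, 0.0], [0.0, -0.0, -1.0]]
force: [-1.5, 1.4, 5.0]
opening: 0.52
grasp_force: 30.0
```

```bash
python3 -m handwheel '[[0,0,0.02,0,0,0],[0,0,0.055,0,0,0],[0,0,0.09,0,0,0],[0,-0.01,0.125,0,0,0],[-0.002,-0.035,0.15,0,0,0],[-0.004,-0.065,0.165,0,0,0],[-0.007,-0.1,0.17,0,0,0],[-0.01,-0.138,0.17,0,0,0]]'
python3 -m handwheel '[[-0.003,-0.038,0,0,0,0],[-0.006,-0.076,0,0,0,0],[-0.009,-0.114,0,0,0,0],[-0.012,-0.152,0,0,0,0],[-0.015,-0.19,0,0,0,0],[-0.018,-0.228,0,0,0,0],[-0.021,-0.266,0,0,0,0],[-0.024,-0.3,0,0,0,0]]'
python3 -m handwheel '[[-0.003,-0.038,0,0,0,0],[-0.006,-0.076,0,0,0,0],[-0.008,-0.11,0,0,0,0],[-0.009,-0.13,0,0,0,0],[-0.009,-0.138,0,0,0,0],[-0.009,-0.138,0,0,0,0],[-0.009,-0.138,0,0,0,0],[-0.009,-0.138,0,0,0,0]]'
```

```text
time_s: 9.87
position: [0.5374, 0.0203, 0.2473]
tcp_rot: [[0.092, 0.996, 0.005], [0.996, -0.092, -0.001], [-0.0, 0.005, -1.0]]
force: [0.9, -0.5, -0.5]
opening: 0.523
grasp_force: 30.0
time_s: 10.53
position: [0.5121, -0.2814, 0.2449]
tcp_rot: [[0.094, 0.996, -0.0], [0.996, -0.094, -0.0], [-0.0, -0.0, -1.0]]
force: [0.7, 0.1, -0.7]
opening: 0.515
grasp_force: 30.0
time_s: 11.2
position: [0.5037, -0.4149, 0.2448]
tcp_rot: [[0.092, 0.996, -0.001], [0.996, -0.092, 0.002], [0.002, -0.001, -1.0]]
force: [-0.2, 0.1, -0.3]
opening: 0.521
grasp_force: 30.0
```

```bash
python3 -m handwheel '[[0,0,-0.03,0,0,0],[0,0,-0.065,0,0,0],[0,0,-0.1,0,0,0],[0,0,-0.12,0,0,0],[0,0,-0.125,0,0,0],[0,0,-0.125,0,0,0],[0,0,-0.125,0,0,0],[0,0,-0.125,0,0,0]]'
python3 - <<'E'
from h import *
im,d=cap("scene"); cv2.imwrite("pics/s4.png",cv2.resize(im[110:230,160:320],None,fx=4,fy=4))
s=bot.read_state();print(s["position"],s["force"])
E
```

```text
time_s: 11.87
position: [0.505, -0.4177, 0.1224]
tcp_rot: [[0.093, 0.996, 0.003], [0.996, -0.093, -0.003], [-0.003, 0.003, -1.0]]
force: [-0.2, -1.0, -0.7]
opening: 0.521
grasp_force: 30.0
[ 0.50492591 -0.41787532  0.12254504] [ 0.09339468 -0.08101787 -0.67492282]
```

View pics/s4.png

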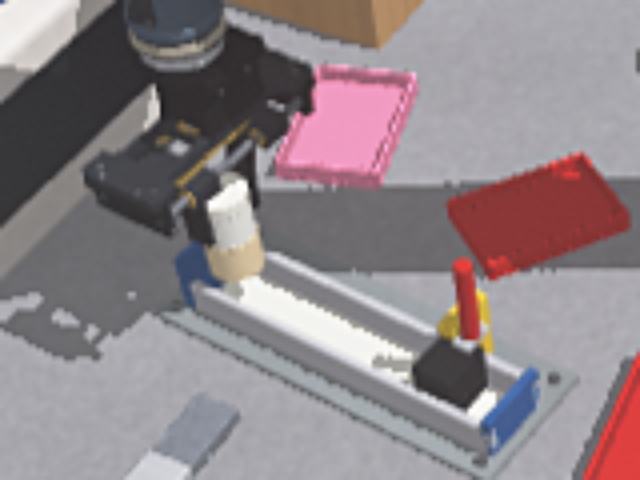

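The jar hangs over the lane at the gate end, crop (235,260). I'll trim x by 1.5 mm and lower it.

```bash
python3 -m handwheel '[[-0.0015,0,0,0,0,0],[-0.0015,0,-0.008,0,0,0],[-0.0015,0,-0.016,0,0,0],[-0.0015,0,-0.024,0,0,0],[-0.0015,0,-0.03,0,0,0],[-0.0015,0,-0.036,0,0,0],[-0.0015,0,-0.04,0,0,0],[-0.0015,0,-0.0425,0,0,0]]'
python3 -m handwheel '[[0,0,0,0,0,0],[0,0,0,0,0,0],[0,0,0,0,0,0],[0,0,0,0,0,0],[0,0,0,0,0,0],[0,0,0,0,0,0],[0,0,0,0,0,0],[0,0,0,0,0,0]]'
```

```text
time_s: 12.58
position: [0.5018, -0.4168, 0.0778]
tcp_rot: [[0.094, 0.996, -0.001], [0.996, -0.094, 0.001], [0.001, -0.002, -1.0]]
force: [-4.0, 3.2, 18.1]
opening: 0.519
grasp_force: 30.0
time_s: 13.25
position: [0.5021, -0.4171, 0.0778]
tcp_rot: [[0.094, 0.996, -0.0], [0.996, -0.094, 0.0], [0.0, -0.0, -1.0]]
force: [-1.5, 1.0, 3.0]
opening: 0.522
grasp_force: 30.0
```

```bash
python3 -m handwheel '[[0,0,0,0,0,0],[0,0,0,0,0,0],[0,0,0,0,0,0],[0,0,0.01,0,0,0],[0,0,0.04,0,0,0],[0,0,0.08,0,0,0],[0,0,0.12,0,0,0],[0,0,0.16,0,0,0]]' 0.6
python3 -m handwheel '[[0.008,0.04,0,0,0,0],[0.016,0.08,0,0,0,0],[0.024,0.12,0,0,0,0],[0.032,0.16,0,0,0,0],[0.04,0.2,0,0,0,0],[0.048,0.24,0,0,0,0],[0.056,0.28,0,0,0,0],[0.064,0.32,0,0,0,0]]' 1
python3 - <<'E'
from h import *
from scipy import ndimage
im,d=cap("top"); P=cloud("top",d);H,S,V=cv2.split(cv2.cvtColor(im,cv2.COLOR_BGR2HSV))
z=P[...,2]
wh=(S<70)&(V>130)&(z>.035)&(z<.1)&(P[...,1]<.45)&(P[...,0]<.7)&(P[...,0]>.35)&(P[...,1]>-.5)
l,k=ndimage.label(wh)
for i in range(1,k+1):
  q=P[l==i]
  if len(q)>40: print(len(q),q.min(0).round(3),q.max(0).round(3),((q.min(0)+q.max(0))/2).round(3))
print(bot.read_state()["position"])
E
```

```text
time_s: 13.92
position: [0.5021, -0.4169, 0.2396]
tcp_rot: [[0.094, 0.996, 0.0], [0.996, -0.094, 0.0], [0.0, 0.0, -1.0]]
force: [0.3, -0.4, -0.4]
opening: 0.798
grasp_force: 0.0
time_s: 14.58
position: [0.5665, -0.0952, 0.2385]
tcp_rot: [[0.094, 0.996, 0.001], [0.996, -0.094, -0.0], [-0.0, 0.001, -1.0]]
force: [1.0, -0.8, 0.0]
opening: 0.996
grasp_force: 0.0
137 [0.608 0.237 0.072] [0.653 0.279 0.095] [0.63  0.258 0.083]
146 [0.517 0.33  0.041] [0.559 0.373 0.094] [0.538 0.351 0.068]
118 [ 0.487 -0.372  0.084] [ 0.529 -0.334  0.097] [ 0.508 -0.353  0.09 ]
138 [0.416 0.136 0.038] [0.457 0.181 0.065] [0.437 0.158 0.051]
[ 0.56678295 -0.08728652  0.23841444]
```

The jar slid along the slippery lane to feeder y of about 95 mm and still stands upright (top at 90 mm). I'll re-check it before placing the next one. Going for the jar at (630,258).

```bash
python3 -m handwheel '[[0.008,0.04,0,0,0,0],[0.016,0.08,0,0,0,0],[0.024,0.12,0,0,0,0],[0.032,0.16,0,0,0,0],[0.04,0.2,0,0,0,0],[0.048,0.24,0,0,0,0],[0.056,0.28,0,0,0,0],[0.064,0.31,0,0,0,0]]' 1
python3 -m handwheel '[[0,0.03,0,0,0,0],[0,0.035,-0.01,0,0,0],[0,0.035,-0.04,0,0,0],[0,0.035,-0.075,0,0,0],[0,0.035,-0.11,0,0,0],[0,0.035,-0.14,0,0,0],[0,0.035,-0.155,0,0,0],[0,0.035,-0.163,0,0,0]]' 1
python3 -m handwheel '[[0,0,0,0,0,0],[0,0,0,0,0,0],[0,0,0,0,0,0],[0,0,0,0,0,0],[0,0,0,0,0,0],[0,0,0,0,0,0],[0,0,0,0,0,0],[0,0,0,0,0,0]]' -1
python3 - <<'E'
from h import *
from scipy import ndimage
im,d=cap("top"); P=cloud("top",d);H,S,V=cv2.split(cv2.cvtColor(im,cv2.COLOR_BGR2HSV))
z=P[...,2]
wh=(S<70)&(V>130)&(z>.035)&(z<.1)&(P[...,1]<.45)&(P[...,0]<.7)&(P[...,0]>.35)&(P[...,1]>-.5)
l,k=ndimage.label(wh)
for i in range(1,k+1):
  q=P[l==i]
  if len(q)>40: print(len(q),q.min(0).round(3),q.max(0).round(3),((q.min(0)+q.max(0))/2).round(3))
print(bot.read_state()["position"])
E
```

```text
time_s: 15.3
position: [0.6302, 0.2162, 0.2384]
tcp_rot: [[0.092, 0.996, 0.001], [0.996, -0.092, 0.001], [0.001, 0.001, -1.0]]
force: [0.8, -0.5, -0.2]
opening: 1.002
grasp_force: 0.0
time_s: 15.97
position: [0.6281, 0.2466, 0.0713]
tcp_rot: [[0.094, 0.996, -0.006], [0.996, -0.094, -0.002], [-0.002, -0.006, -1.0]]
force: [-0.6, -0.9, -0.0]
opening: 0.998
grasp_force: 0.0
time_s: 16.63
position: [0.6302, 0.248, 0.0753]
tcp_rot: [[0.094, 0.996, 0.001], [0.996, -0.094, 0.0], [0.0, 0.0, -1.0]]
force: [-1.2, -0.2, 2.3]
opening: 0.513
grasp_force: 30.2
194 [ 0.487 -0.379  0.035] [ 0.542 -0.327  0.096] [ 0.515 -0.353  0.066]
140 [0.416 0.136 0.04 ] [0.457 0.181 0.065] [0.437 0.158 0.052]
[0.63022546 0.24793286 0.07525708]
```

The pads are 10 mm off the jar's centre line, so I'll regrip centred.

```bash
python3 -m handwheel '[[0,0,0,0,0,0],[0,0,0,0,0,0],[0,0,0,0,0,0],[0,0,0,0,0,0],[0,0.003,0,0,0,0],[0,0.006,0,0,0,0],[0,0.01,0,0,0,0],[0,0.01,0,0,0,0]]' 0.7
python3 -m handwheel '[[0,0,0,0,0,0],[0,0,0,0,0,0],[0,0,0,0,0,0],[0,0,0,0,0,0],[0,0,0,0,0,0],[0,0,0,0,0,0],[0,0,0,0,0,0],[0,0,0,0,0,0]]' -1
python3 -m handwheel '[[0,0,0.02,0,0,0],[0,0,0.055,0,0,0],[0,0,0.09,0,0,0],[0,-0.01,0.125,0,0,0],[-0.006,-0.035,0.15,0,0,0],[-0.012,-0.065,0.165,0,0,0],[-0.02,-0.1,0.17,0,0,0],[-0.028,-0.138,0.17,0,0,0]]'
```

```text
time_s: 17.35
position: [0.6301, 0.2589, 0.0746]
tcp_rot: [[0.093, 0.996, 0.0], [0.996, -0.093, 0.0], [0.0, 0.0, -1.0]]
force: [0.0, 0.2, 0.6]
opening: 0.844
grasp_force: 0.0
time_s: 18.02
position: [0.6303, 0.2578, 0.0747]
tcp_rot: [[0.094, 0.996, 0.0], [0.996, -0.094, -0.0], [-0.0, 0.0, -1.0]]
force: [0.4, -0.0, -0.4]
opening: 0.521
grasp_force: 30.0
time_s: 18.68
position: [0.6026, 0.1195, 0.247]
tcp_rot: [[0.092, 0.996, 0.005], [0.996, -0.092, 0.0], [0.001, 0.005, -1.0]]
force: [0.3, 0.3, -1.4]
opening: 0.522
grasp_force: 30.0
```

```bash
python3 -m handwheel '[[-0.007,-0.038,0,0,0,0],[-0.014,-0.076,0,0,0,0],[-0.021,-0.114,0,0,0,0],[-0.028,-0.152,0,0,0,0],[-0.035,-0.19,0,0,0,0],[-0.042,-0.228,0,0,0,0],[-0.049,-0.266,0,0,0,0],[-0.056,-0.304,0,0,0,0]]'
python3 -m handwheel '[[-0.007,-0.038,0,0,0,0],[-0.014,-0.076,0,0,0,0],[-0.021,-0.114,0,0,0,0],[-0.028,-0.152,0,0,0,0],[-0.034,-0.19,0,0,0,0],[-0.039,-0.215,0,0,0,0],[-0.043,-0.228,0,0,0,0],[-0.043,-0.228,0,0,0,0]]'
python3 - <<'E'
from h import *
im,d=cap("scene"); cv2.imwrite("pics/s5.png",cv2.resize(im[110:230,160:320],None,fx=4,fy=4))
s=bot.read_state();print(s["position"],s["force"])
E
```

```text
time_s: 19.35
position: [0.5452, -0.1857, 0.2446]
tcp_rot: [[0.094, 0.996, -0.0], [0.996, -0.094, 0.0], [0.0, -0.0, -1.0]]
force: [1.0, 0.4, -1.0]
opening: 0.526
grasp_force: 30.0
time_s: 20.02
position: [0.5019, -0.4149, 0.2441]
tcp_rot: [[0.097, 0.995, -0.0], [0.995, -0.097, -0.001], [-0.001, -0.0, -1.0]]
force: [-0.4, -0.2, -1.5]
opening: 0.523
grasp_force: 30.0
[ 0.50242836 -0.41233926  0.24410107] [-0.23007085  0.31210088 -0.23481722]
```

View pics/s5.png

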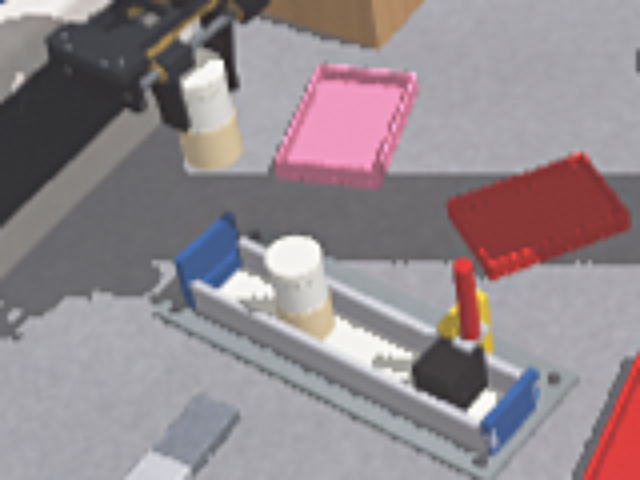

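Jar 1 stands upright in the lane at crop (300,290), with room at the gate end. I'll lower jar 2 there.

```bash
python3 -m handwheel '[[0.001,-0.006,-0.03,0,0,0],[0.001,-0.006,-0.065,0,0,0],[0.001,-0.006,-0.1,0,0,0],[0.001,-0.006,-0.12,0,0,0],[0.001,-0.006,-0.125,0,0,0],[0.001,-0.006,-0.125,0,0,0],[0.001,-0.006,-0.13,0,0,0],[0.001,-0.006,-0.138,0,0,0]]'
python3 -m handwheel '[[0,0,-0.006,0,0,0],[0,0,-0.012,0,0,0],[0,0,-0.017,0,0,0],[0,0,-0.021,0,0,0],[0,0,-0.024,0,0,0],[0,0,-0.026,0,0,0],[0,0,-0.027,0,0,0],[0,0,-0.027,0,0,0]]'
```

```text
time_s: 20.73
position: [0.5061, -0.4189, 0.1093]
tcp_rot: [[0.093, 0.996, 0.004], [0.996, -0.093, -0.005], [-0.004, 0.004, -1.0]]
force: [-0.2, -0.1, -0.5]
opening: 0.524
grasp_force: 30.0
time_s: 21.4
position: [0.5041, -0.418, 0.0792]
tcp_rot: [[0.094, 0.996, -0.0], [0.996, -0.094, 0.0], [0.0, -0.0, -1.0]]
force: [0.3, -0.4, -0.6]
opening: 0.525
grasp_force: 29.9
```

```bash
python3 -m handwheel '[[0,0,-0.002,0,0,0],[0,0,-0.002,0,0,0],[0,0,-0.002,0,0,0],[0,0,-0.002,0,0,0],[0,0,-0.002,0,0,0],[0,0,-0.002,0,0,0],[0,0,-0.002,0,0,0],[0,0,-0.002,0,0,0]]'
python3 -m handwheel '[[0,0,0,0,0,0],[0,0,0,0,0,0],[0,0,0,0,0,0],[0,0,0,0,0,0],[0,0,0.01,0,0,0],[0,0,0.05,0,0,0],[0,0,0.09,0,0,0],[0,0,0.13,0,0,0]]' 0.5
python3 -m handwheel '[[0.002,0.04,0.03,0,0,0],[0.004,0.08,0.03,0,0,0],[0.006,0.12,0.03,0,0,0],[0.008,0.16,0.03,0,0,0],[0.01,0.2,0.03,0,0,0],[0.012,0.24,0.03,0,0,0],[0.014,0.28,0.03,0,0,0],[0.016,0.32,0.03,0,0,0]]' 1
cat > look.py <<'E'
from h import *
from scipy import ndimage
im,d=cap("top"); P=cloud("top",d);H,S,V=cv2.split(cv2.cvtColor(im,cv2.COLOR_BGR2HSV))
z=P[...,2]
wh=(S<70)&(V>130)&(z>.042)&(z<.1)&(P[...,1]<.45)&(P[...,0]<.7)&(P[...,0]>.35)&(P[...,1]>-.5)
l,k=ndimage.label(wh)
for i in range(1,k+1):
  q=P[l==i]
  if len(q)>25: print(len(q),q.min(0).round(3),q.max(0).round(3),((q.min(0)+q.max(0))/2).round(3))
print(bot.read_state()["position"])
E
python3 look.py
```

```text
time_s: 22.07
position: [0.5042, -0.4182, 0.0777]
tcp_rot: [[0.094, 0.996, 0.0], [0.996, -0.094, -0.0], [-0.0, 0.0, -1.0]]
force: [-0.4, 0.2, -1.2]
opening: 0.521
grasp_force: 29.9
time_s: 22.73
position: [0.5038, -0.4178, 0.2092]
tcp_rot: [[0.094, 0.996, -0.001], [0.996, -0.094, 0.001], [0.001, -0.001, -1.0]]
force: [1.6, -0.4, 0.0]
opening: 0.75
grasp_force: 0.0
time_s: 23.4
position: [0.5199, -0.0962, 0.2387]
tcp_rot: [[0.094, 0.996, 0.001], [0.996, -0.094, -0.0], [-0.0, 0.001, -1.0]]
force: [0.9, 0.1, 0.5]
opening: 0.996
grasp_force: 0.0
144 [0.517 0.33  0.063] [0.559 0.372 0.094] [0.538 0.351 0.078]
108 [ 0.488 -0.373  0.083] [ 0.528 -0.334  0.096] [ 0.508 -0.353  0.09 ]
107 [ 0.485 -0.435  0.084] [ 0.526 -0.398  0.1  ] [ 0.506 -0.416  0.092]
138 [0.416 0.136 0.045] [0.457 0.181 0.066] [0.437 0.158 0.056]
[ 0.51860083 -0.08864328  0.23847045]
```

```bash
python3 -m handwheel '[[0.003,0.04,0,0,0,0],[0.006,0.08,0,0,0,0],[0.009,0.12,0,0,0,0],[0.012,0.16,0,0,0,0],[0.015,0.2,0,0,0,0],[0.018,0.24,0,0,0,0],[0.018,0.28,0,0,0,0],[0.018,0.32,0,0,0,0]]' 1
python3 -m handwheel '[[0,0.04,0,0,0,0],[0,0.08,0,0,0,0],[0,0.115,0,0,0,0],[0,0.129,0,0,0,0],[0,0.129,-0.02,0,0,0],[0,0.129,-0.055,0,0,0],[0,0.129,-0.09,0,0,0],[0,0.129,-0.12,0,0,0]]' 1
python3 -m handwheel '[[0,0,-0.02,0,0,0],[0,0,-0.035,0,0,0],[0,0,-0.043,0,0,0],[0,0,-0.043,0,0,0],[0,0,-0.043,0,0,0],[0,0,-0.043,0,0,0],[0,0,-0.043,0,0,0],[0,0,-0.043,0,0,0]]' 1
```

```text
time_s: 24.12
position: [0.5382, 0.2237, 0.2386]
tcp_rot: [[0.094, 0.996, 0.001], [0.996, -0.094, 0.0], [0.0, 0.001, -1.0]]
force: [1.0, 0.2, -0.1]
opening: 0.999
grasp_force: 0.0
time_s: 24.78
position: [0.5379, 0.3503, 0.1167]
tcp_rot: [[0.093, 0.996, 0.0], [0.996, -0.093, -0.0], [-0.0, 0.0, -1.0]]
force: [0.5, 0.5, 0.3]
opening: 1.004
grasp_force: 0.0
time_s: 25.45
position: [0.5389, 0.3512, 0.0761]
tcp_rot: [[0.094, 0.996, 0.002], [0.996, -0.094, 0.001], [0.001, 0.002, -1.0]]
force: [0.3, 0.7, 0.5]
opening: 0.998
grasp_force: 0.0
```

```bash
python3 -m handwheel '[[0,0,0,0,0,0],[0,0,0,0,0,0],[0,0,0,0,0,0],[0,0,0,0,0,0],[0,0,0,0,0,0],[0,0,0,0,0,0],[0,0,0,0,0,0],[0,0,0,0,0,0]]' -1
python3 -m handwheel '[[0,0,0.02,0,0,0],[0,0,0.055,0,0,0],[0,0,0.09,0,0,0],[0,-0.01,0.125,0,0,0],[-0.001,-0.035,0.15,0,0,0],[-0.002,-0.065,0.165,0,0,0],[-0.004,-0.1,0.17,0,0,0],[-0.005,-0.138,0.17,0,0,0]]'
python3 -m handwheel '[[-0.001,-0.038,0,0,0,0],[-0.003,-0.076,0,0,0,0],[-0.004,-0.114,0,0,0,0],[-0.005,-0.152,0,0,0,0],[-0.007,-0.19,0,0,0,0],[-0.008,-0.228,0,0,0,0],[-0.01,-0.266,0,0,0,0],[-0.011,-0.304,0,0,0,0]]'
python3 -m handwheel '[[-0.001,-0.038,0,0,0,0],[-0.003,-0.076,0,0,0,0],[-0.004,-0.114,0,0,0,0],[-0.005,-0.152,0,0,0,0],[-0.007,-0.185,0,0,0,0],[-0.008,-0.203,0,0,0,0],[-0.008,-0.207,0,0,0,0],[-0.008,-0.207,0,0,0,0]]'
python3 -m handwheel '[[0,0,0,0,0,0],[0,0,0,0,0,0],[0,0,0,0,0,0],[0,0,0,0,0,0],[0,0,0,0,0,0],[0,0,0,0,0,0],[0,0,0,0,0,0],[0,0,0,0,0,0]]'
python3 look.py
```

```text
time_s: 26.12
position: [0.5381, 0.3509, 0.0745]
tcp_rot: [[0.094, 0.996, -0.0], [0.996, -0.094, -0.0], [-0.0, -0.0, -1.0]]
force: [1.5, -0.7, 0.4]
opening: 0.523
grasp_force: 30.0
time_s: 26.78
position: [0.5337, 0.2126, 0.2467]
tcp_rot: [[0.092, 0.996, 0.004], [0.996, -0.092, 0.001], [0.001, 0.004, -1.0]]
force: [1.1, 0.2, -0.8]
opening: 0.519
grasp_force: 30.0
time_s: 27.45
position: [0.5213, -0.0928, 0.2445]
tcp_rot: [[0.094, 0.996, -0.001], [0.996, -0.094, 0.0], [0.0, -0.001, -1.0]]
force: [-0.2, -0.5, -1.5]
opening: 0.519
grasp_force: 30.0
time_s: 28.12
position: [0.5137, -0.2992, 0.2441]
tcp_rot: [[0.096, 0.995, -0.001], [0.995, -0.096, 0.001], [0.001, -0.001, -1.0]]
force: [0.8, 0.4, -1.1]
opening: 0.522
grasp_force: 30.0
time_s: 28.78
position: [0.5142, -0.298, 0.2447]
tcp_rot: [[0.094, 0.996, 0.0], [0.996, -0.094, -0.0], [-0.0, 0.0, -1.0]]
force: [-0.3, -1.0, -2.1]
opening: 0.525
grasp_force: 30.0
138 [0.416 0.136 0.049] [0.457 0.181 0.067] [0.436 0.158 0.058]
[ 0.51418324 -0.29806153  0.24469075]
```

Centred at feeder y of about 150. I'll lower it to TCP z 0.0775.

```bash
python3 -m handwheel '[[0.001,0,-0.03,0,0,0],[0.001,0,-0.065,0,0,0],[0.001,0,-0.1,0,0,0],[0.001,0,-0.12,0,0,0],[0.001,0,-0.125,0,0,0],[0.001,0,-0.125,0,0,0],[0.001,0,-0.13,0,0,0],[0.001,0,-0.138,0,0,0]]'
python3 -m handwheel '[[0,0,-0.006,0,0,0],[0,0,-0.012,0,0,0],[0,0,-0.017,0,0,0],[0,0,-0.021,0,0,0],[0,0,-0.024,0,0,0],[0,0,-0.026,0,0,0],[0,0,-0.028,0,0,0],[0,0,-0.029,0,0,0]]'
python3 -m handwheel '[[0,0,0,0,0,0],[0,0,0,0,0,0],[0,0,0,0,0,0],[0,0,0,0,0,0],[0,0,0.01,0,0,0],[0,0,0.05,0,0,0],[0,0,0.09,0,0,0],[0,0,0.13,0,0,0]]' 0.5
python3 -m handwheel '[[0,0.04,0.03,0,0,0],[0,0.08,0.03,0,0,0],[-0.01,0.12,0.03,0,0,0],[-0.02,0.16,0.03,0,0,0],[-0.03,0.2,0.03,0,0,0],[-0.04,0.24,0.03,0,0,0],[-0.05,0.28,0.03,0,0,0],[-0.06,0.32,0.03,0,0,0]]' 1
python3 look.py
```

```text
time_s: 29.5
position: [0.5169, -0.2996, 0.1088]
tcp_rot: [[0.094, 0.996, 0.005], [0.996, -0.094, -0.004], [-0.004, 0.005, -1.0]]
force: [0.5, -0.2, -1.4]
opening: 0.524
grasp_force: 30.0
time_s: 30.17
position: [0.5152, -0.2981, 0.0774]
tcp_rot: [[0.094, 0.996, -0.0], [0.996, -0.094, 0.0], [0.0, -0.0, -1.0]]
force: [-0.0, 0.5, -0.7]
opening: 0.521
grasp_force: 30.0
time_s: 30.83
position: [0.5147, -0.2978, 0.2094]
tcp_rot: [[0.094, 0.996, -0.001], [0.996, -0.094, 0.001], [0.001, -0.001, -1.0]]
force: [0.5, -0.2, 0.2]
opening: 0.75
grasp_force: 0.0
time_s: 31.5
position: [0.4549, 0.0212, 0.2386]
tcp_rot: [[0.095, 0.996, 0.002], [0.996, -0.095, -0.0], [0.0, 0.002, -1.0]]
force: [1.0, 0.8, -0.0]
opening: 0.997
grasp_force: 0.0
100 [ 0.495 -0.316  0.08 ] [ 0.537 -0.28   0.096] [ 0.516 -0.298  0.088]
142 [ 0.487 -0.372  0.079] [ 0.529 -0.33   0.099] [ 0.508 -0.351  0.089]
178 [ 0.483 -0.45   0.046] [ 0.526 -0.392  0.096] [ 0.505 -0.421  0.071]
[0.45065135 0.02807843 0.23820866]
```

All three standard jars stand in the lane. Now the short jar at (437,158).

```bash
python3 -m handwheel '[[-0.006,0.04,0,0,0,0],[-0.012,0.08,0,0,0,0],[-0.018,0.115,0,0,0,0],[-0.018,0.136,0,0,0,0],[-0.018,0.136,-0.03,0,0,0],[-0.018,0.136,-0.065,0,0,0],[-0.018,0.136,-0.1,0,0,0],[-0.018,0.136,-0.135,0,0,0]]' 1
python3 -m handwheel '[[0,0,-0.025,0,0,0],[0,0,-0.045,0,0,0],[0,0,-0.058,0,0,0],[0,0,-0.058,0,0,0],[0,0,-0.058,0,0,0],[0,0,-0.058,0,0,0],[0,0,-0.058,0,0,0],[0,0,-0.058,0,0,0]]' 1
python3 -m handwheel '[[0,0,0,0,0,0],[0,0,0,0,0,0],[0,0,0,0,0,0],[0,0,0,0,0,0],[0,0,0,0,0,0],[0,0,0,0,0,0],[0,0,0,0,0,0],[0,0,0,0,0,0]]' -1
```

```text
time_s: 32.22
position: [0.4386, 0.1558, 0.1026]
tcp_rot: [[0.093, 0.996, 0.004], [0.996, -0.093, 0.0], [0.001, 0.003, -1.0]]
force: [0.1, 0.5, 0.0]
opening: 1.002
grasp_force: 0.0
time_s: 32.88
position: [0.4386, 0.1555, 0.0458]
tcp_rot: [[0.094, 0.996, 0.003], [0.996, -0.094, 0.0], [0.001, 0.003, -1.0]]
force: [-0.5, 0.8, -0.1]
opening: 0.999
grasp_force: 0.0
time_s: 33.55
position: [0.4375, 0.1555, 0.0446]
tcp_rot: [[0.094, 0.996, -0.001], [0.996, -0.094, -0.0], [-0.0, -0.001, -1.0]]
force: [-0.4, -0.4, 1.3]
opening: 0.519
grasp_force: 30.0
```

```bash
python3 -m handwheel '[[0,0,0.03,0,0,0],[0,0,0.06,0,0,0],[0.005,-0.02,0.08,0,0,0],[0.018,-0.05,0.08,0,0,0],[0.03,-0.08,0.08,0,0,0],[0.042,-0.11,0.08,0,0,0],[0.054,-0.14,0.08,0,0,0],[0.0605,-0.1585,0.08,0,0,0]]'
python3 -m handwheel '[[0,0,0,0,0,0],[0,0,-0.02,0,0,0],[0,0,-0.04,0,0,0],[0,0,-0.06,0,0,0],[0,0,-0.07,0,0,0],[0,0,-0.075,0,0,0],[0,0,-0.077,0,0,0],[0,0,-0.077,0,0,0]]'
python3 -m handwheel '[[0,0,0,0,0,0],[0,0,0,0,0,0],[0,0,0,0,0,0],[0,0,0,0,0,0],[0,0,0.01,0,0,0],[0,0,0.05,0,0,0],[0,0,0.09,0,0,0],[0,0,0.13,0,0,0]]' 0.6
python3 - <<'E'
from h import *
im,d=cap("scene"); cv2.imwrite("pics/s6.png",cv2.resize(im[110:330,160:480],None,fx=2.4,fy=2.4))
E
```

```text
time_s: 34.22
position: [0.5001, -0.006, 0.1248]
tcp_rot: [[0.095, 0.995, 0.003], [0.995, -0.095, -0.001], [-0.001, 0.003, -1.0]]
force: [0.7, 0.3, -0.1]
opening: 0.521
grasp_force: 30.0
time_s: 34.88
position: [0.4982, -0.0027, 0.0476]
tcp_rot: [[0.093, 0.996, -0.0], [0.996, -0.093, 0.0], [0.0, -0.0, -1.0]]
force: [0.1, -0.9, -0.2]
opening: 0.522
grasp_force: 30.0
time_s: 35.55
position: [0.4975, -0.0029, 0.1794]
tcp_rot: [[0.094, 0.996, -0.002], [0.996, -0.094, 0.0], [0.0, -0.002, -1.0]]
force: [-0.1, -0.7, 0.0]
opening: 0.794
grasp_force: 0.0
```

View pics/s6.png

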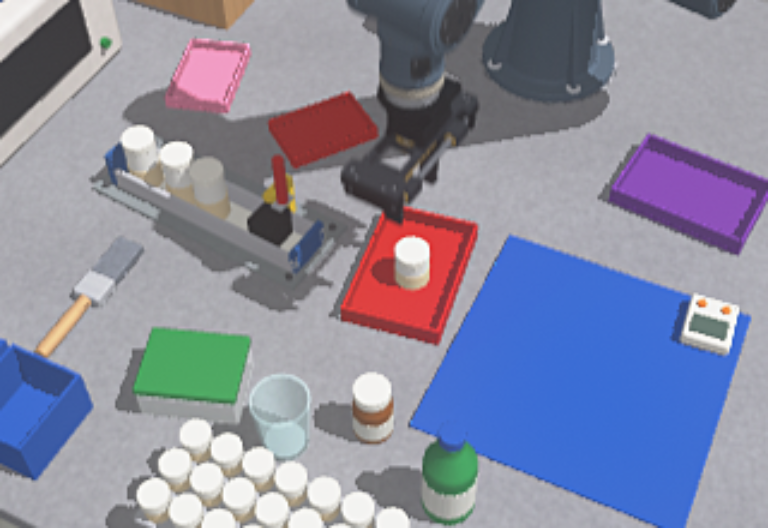

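The lane holds three upright jars, at picture (138,150), (177,165) and (208,190). The short jar stands in the large red tray at (412,262), and the mat is empty. Now I'll unhook the post at about (0.4997,-0.194).

```bash
python3 -m handwheel '[[0,0,0.035,0,0,0],[0.001,-0.02,0.065,0,0,0],[0.002,-0.06,0.07,0,0,0],[0.002,-0.1,0.07,0,0,0],[0.002,-0.14,0.07,0,0,0],[0.002,-0.175,0.07,0,0,0],[0.002,-0.191,0.07,0,0,0],[0.002,-0.191,0.07,0,0,0]]' 0.2
python3 -m handwheel '[[0,0,-0.03,0,0,0],[0,0,-0.06,0,0,0],[0,0,-0.09,0,0,0],[0,0,-0.11,0,0,0],[0,0,-0.12,0,0,0],[0,0,-0.123,0,0,0],[0,0,-0.123,0,0,0],[0,0,-0.123,0,0,0]]'
python3 -m handwheel '[[0,0,0,0,0,0],[0,0,0,0,0,0],[0,0,0,0,0,0],[0,0,0,0,0,0],[0,0,0,0,0,0],[0,0,0,0,0,0],[0,0,0,0,0,0],[0,0,0,0,0,0]]' -1
```

```text
time_s: 36.27
position: [0.5006, -0.1982, 0.2485]
tcp_rot: [[0.098, 0.995, 0.002], [0.995, -0.098, -0.003], [-0.003, 0.003, -1.0]]
force: [0.0, -0.0, 0.2]
opening: 0.602
grasp_force: 0.0
time_s: 36.93
position: [0.501, -0.1941, 0.1258]
tcp_rot: [[0.093, 0.996, 0.002], [0.996, -0.093, -0.001], [-0.001, 0.002, -1.0]]
force: [-0.3, 0.3, 1.2]
opening: 0.598
grasp_force: 0.0
time_s: 37.6
position: [0.5, -0.194, 0.1247]
tcp_rot: [[0.094, 0.996, -0.001], [0.996, -0.094, 0.0], [0.0, -0.001, -1.0]]
force: [-1.2, -0.9, 2.9]
opening: 0.172
grasp_force: 30.0
```

```bash
python3 -m handwheel '[[0.0005,0.005,0,0,0,0],[0.001,0.01,0,0,0,0],[0.001,0.01,0,0,0,0],[0.007,0.0095,0,0,0,0],[0.014,0.009,0,0,0,0],[0.021,0.008,0,0,0,0],[0.0265,0.0075,0,0,0,0],[0.0265,0.0075,0,0,0,0]]'
python3 - <<'E'
from h import *
im,d=cap("scene"); cv2.imwrite("pics/s7.png",cv2.resize(im[110:260,170:370],None,fx=3.5,fy=3.5))
s=bot.read_state();print(s["position"],s["force"])
E
```

```text
time_s: 38.27
position: [0.5261, -0.1882, 0.1247]
tcp_rot: [[0.092, 0.996, -0.003], [0.996, -0.092, -0.003], [-0.003, -0.003, -1.0]]
force: [-4.6, -6.6, 2.7]
opening: 0.175
grasp_force: 30.0
[ 0.52602572 -0.18827519  0.12467963] [-5.19619424 -6.6349724   2.02989104]
```

View pics/s7.png

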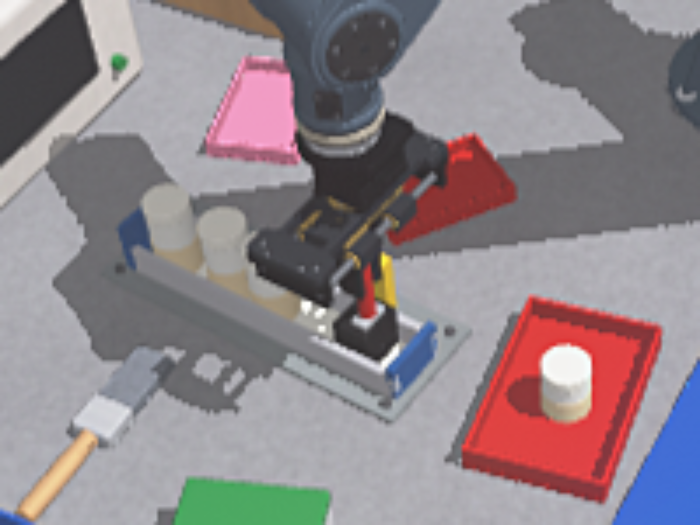

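The post is over the lane middle (feeder x about 0) and clear of the catch. I'll walk the follower forward slowly until it meets the row.

```bash
python3 -m handwheel '[[-0.0005,-0.006,0,0,0,0],[-0.001,-0.012,0,0,0,0],[-0.002,-0.018,0,0,0,0],[-0.0024,-0.024,0,0,0,0],[-0.003,-0.03,0,0,0,0],[-0.0035,-0.036,0,0,0,0],[-0.004,-0.042,0,0,0,0],[-0.0047,-0.048,0,0,0,0]]'
python3 -m handwheel '[[-0.0005,-0.005,0,0,0,0],[-0.001,-0.01,0,0,0,0],[-0.0015,-0.015,0,0,0,0],[-0.002,-0.02,0,0,0,0],[-0.0024,-0.024,0,0,0,0],[-0.0028,-0.028,0,0,0,0],[-0.0031,-0.032,0,0,0,0],[-0.0035,-0.035,0,0,0,0]]'
```

```text
time_s: 38.98
position: [0.5212, -0.2357, 0.1247]
tcp_rot: [[0.093, 0.996, -0.002], [0.996, -0.093, -0.001], [-0.002, -0.002, -1.0]]
force: [-3.1, -2.6, 1.8]
opening: 0.175
grasp_force: 30.0
time_s: 39.65
position: [0.5177, -0.27, 0.1247]
tcp_rot: [[0.093, 0.996, -0.002], [0.996, -0.093, -0.0], [-0.0, -0.002, -1.0]]
force: [-5.2, -2.2, 2.2]
opening: 0.176
grasp_force: 30.0
```

```bash
python3 -m handwheel '[[-0.0005,-0.004,0,0,0,0],[-0.0007,-0.007,0,0,0,0],[-0.0007,-0.007,0,0,0,0],[-0.0007,-0.007,0,0,0,0],[-0.0007,-0.007,0,0,0,0],[-0.0007,-0.007,0,0,0,0],[-0.0007,-0.007,0,0,0,0],[-0.0007,-0.007,0,0,0,0]]'
python3 -m handwheel '[[0,0,0,0,0,0],[0,0,0,0,0,0],[0,0,0,0,0,0],[0,0,0,0,0,0],[0,0,0.02,0,0,0],[0,0,0.05,0,0,0],[0,0,0.09,0,0,0],[0,0,0.12,0,0,0]]' 0
python3 -m handwheel '[[0,0.04,0,0,0,0],[0,0.08,0,0,0,0],[0,0.12,0,0,0,0],[0,0.16,0,0,0,0],[0,0.2,0,0,0,0],[0,0.24,0,0,0,0],[0,0.28,0,0,0,0],[0,0.28,0,0,0,0]]'
python3 look.py; python3 - <<'E'
from h import *
im,d=cap("scene"); cv2.imwrite("pics/s8.png",cv2.resize(im[110:330,160:480],None,fx=2.4,fy=2.4))
im,d=cap("top");P=cloud("top",d);H,S,V=cv2.split(cv2.cvtColor(im,cv2.COLOR_BGR2HSV))
m=((H<6)|(H>174))&(S>150)&(P[...,2]>.08)&(P[...,2]<.15)
p=np.median(P[m],0);a=p[:2]-[.5004,-.447];print("post",p,"feeder",a@[.995,-.098],a@[.098,.995])
E
```

```text
time_s: 40.32
position: [0.517, -0.2774, 0.1247]
tcp_rot: [[0.093, 0.996, -0.002], [0.996, -0.093, -0.001], [-0.001, -0.002, -1.0]]
force: [-5.2, -3.3, 3.4]
opening: 0.174
grasp_force: 30.0
time_s: 40.98
position: [0.5186, -0.2763, 0.2467]
tcp_rot: [[0.094, 0.996, 0.002], [0.996, -0.094, -0.0], [-0.0, 0.002, -1.0]]
force: [0.8, -0.1, -0.0]
opening: 0.493
grasp_force: 0.0
time_s: 41.65
position: [0.5164, 0.0106, 0.2445]
tcp_rot: [[0.087, 0.996, -0.001], [0.996, -0.087, 0.004], [0.004, -0.002, -1.0]]
force: [0.1, -0.6, -0.8]
opening: 0.5
grasp_force: 0.0
431 [ 0.482 -0.454  0.042] [ 0.533 -0.311  0.098] [ 0.508 -0.382  0.07 ]
[0.51717447 0.00756194 0.24461108]
post [ 0.51439943 -0.27300604  0.13918558] feeder -0.0031219724844789034 0.17449593159165563
```

View pics/s8.png

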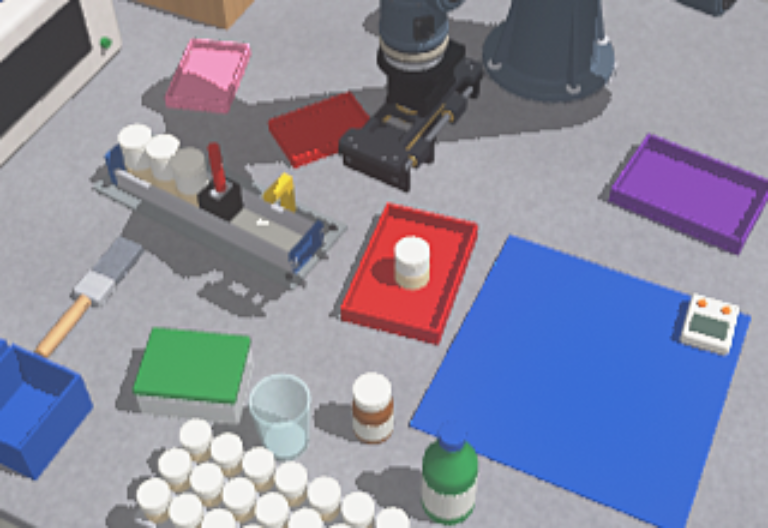

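The three jars stand in a tight row from the gate, the follower presses on the last one (about 138–140 mm), and the post is centred. The short jar is in the red tray.

```bash
python3 -m handwheel '[[0,0,0,0,0,0],[0,0,0,0,0,0],[0,0,0,0,0,0],[0,0,0,0,0,0],[0,0,0,0,0,0],[0,0,0,0,0,0],[0,0,0,0,0,0],[0,0,0,0,0,0]]' | head -1
python3 -c "from rig import bot; print(bot.hand_in())"
```

```text
time_s: 42.47
the job is handed in; nothing more can be done
None
```

I handed the job in at about 42 s: in the last picture the three standard jars stand upright against the gate with the follower closed on them and the post unhooked, and the one odd jar, a short one, is in the large red tray; the hand-in returned no verdict.

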